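Line up the device family on the test rail

TASK

Set the four dark grey device housings out on the test rail in order of size for their power test: the smallest on the blue pad next to the supply box (the grey box with the socket and red switch), then each next larger one on the next pad, the largest at the far end. Each stands upright, centred on its own pad with its long side along the rail (either way round). Leave the red multimeter where it lies.

Things in the scene. Friction and masses are not known exactly. Their poses are not given: they have to be found in the camera images.
- unit_s: the smallest of four loose dark grey plastic device housings of one design (rounded box, three ribs across the top, socket in one long side): 30 mm wide along its own x, 42 mm long along y, 26 mm high; origin at the centre of the underside, z up. It starts upright on the bench top (z = 0), at any yaw within a right angle either way, nearer the robot than the rail.
- unit_m: the second smallest of four loose dark grey plastic device housings of one design (rounded box, three ribs across the top, socket in one long side): 41 mm wide along its own x, 57 mm long along y, 33 mm high; origin at the centre of the underside, z up. It starts upright on the bench top (z = 0), at any yaw within a right angle either way, nearer the robot than the rail.
- unit_l: the second largest of four loose dark grey plastic device housings of one design (rounded box, three ribs across the top, socket in one long side): 52 mm wide along its own x, 72 mm long along y, 40 mm high; origin at the centre of the underside, z up. It starts upright on the bench top (z = 0), at any yaw within a right angle either way, nearer the robot than the rail.
- unit_xl: the largest of four loose dark grey plastic device housings of one design (rounded box, three ribs across the top, socket in one long side): 63 mm wide along its own x, 87 mm long along y, 47 mm high; origin at the centre of the underside, z up. It starts upright on the bench top (z = 0), at any yaw within a right angle either way, nearer the robot than the rail.
- pad_a: one of four identical flat blue mat pads fixed in a straight row on a low aluminium rail (rail 76 mm wide, 530 mm long, its top 8 mm above the bench); A is first from the robot's left (+y) end of the rail. Pad 68 mm along its x (across the rail), 92 mm along its y (along the rail), 2 mm thick, 100 mm from pad centre to pad centre; origin at the centre of its underside, z up. Its upper face is 10 mm above the bench.
- pad_b: one of four identical flat blue mat pads fixed in a straight row on a low aluminium rail (rail 76 mm wide, 530 mm long, its top 8 mm above the bench); B is second from the robot's left (+y) end of the rail. Pad 68 mm along its x (across the rail), 92 mm along its y (along the rail), 2 mm thick, 100 mm from pad centre to pad centre; origin at the centre of its underside, z up. Its upper face is 10 mm above the bench.
- pad_c: one of four identical flat blue mat pads fixed in a straight row on a low aluminium rail (rail 76 mm wide, 530 mm long, its top 8 mm above the bench); C is third from the robot's left (+y) end of the rail. Pad 68 mm along its x (across the rail), 92 mm along its y (along the rail), 2 mm thick, 100 mm from pad centre to pad centre; origin at the centre of its underside, z up. Its upper face is 10 mm above the bench.
- pad_d: one of four identical flat blue mat pads fixed in a straight row on a low aluminium rail (rail 76 mm wide, 530 mm long, its top 8 mm above the bench); D is last from the robot's left (+y) end of the rail. Pad 68 mm along its x (across the rail), 92 mm along its y (along the rail), 2 mm thick, 100 mm from pad centre to pad centre; origin at the centre of its underside, z up. Its upper face is 10 mm above the bench.
- inlet: light grey supply box, 66 x 46 mm and 36 mm high, with a black power socket and a red rocker switch in its top, fixed on one end of the rail (either end, varying; a bare aluminium stop bar 16 mm high is at the other). Its centre is 85 mm beyond the centre of the nearest pad; origin at the centre of its underside.
- meter: a red hand-held multimeter lying loose on the bench off to the robot's right, 150 mm along its x, 75 mm along y, 34 mm high; origin at the centre of its underside. Not part of the job.
Things that resemble listed ones, but are neither listed nor needed, are in the scene too. Leave any purple look-alike of the unit_l alone.

How it is judged:
By the outcome, as a careful person would: the job done as asked, in the order asked, and still so for the second after the job is handed in, with the robot touching nothing.
It also fails if it takes over 109 s, if anything falls off the work surface, if the arm or the gripper's body presses on something with over 40 N, if the wrist force passes 120 N, or if a joint passes its speed limit or range.

ROBOT

A 6-joint arm with a two-finger parallel gripper is mounted at the origin on the work surface. World frame = base frame: x ahead of the robot, y to its left, z up, the work surface at z = 0. Lengths are in m, angles in rad, forces in N, time in s.
With the tool pointing down it reaches from about 0.25 to 0.775 m from the base axis. Payload 8.9 kg.
Tool frame: the origin (TCP) lies on the centre line of the jaws, within the pads' length; the fingertips stand 22 mm ahead of it and the grasp point (between the pads) lies 3 mm ahead of it; z points along the fingers, y is the line along which they close (so a half turn about z gives the same grasp; the last joint's range is limited). The gripper opens to 85 mm and grips with 20 to 120 N. Pads are 22 mm wide; open, the fingers measure 114 mm over their backs; the gripper's body (76 mm by 85 mm) begins 54 mm behind the grasp point. The pads swing forward as they close: fully open they stand 13 mm farther back than shut.
Start: joints at [-1.326, 0.291, -0.153, 1.127, 0, 1.431], TCP at [0.197, -0.487, 0.222] pointing down, gripper open.
Joint ranges: [-2.52, 2.52], [-0.91, 1.74], [-1.3, 1.37], [-1.96, 2.02], [-1.52, 1.47], [-3.14, 3.14]. Speed limits (rad/s): [2.22, 2.22, 2.79, 3.14, 3.14, 3.14].

INTERFACE

Orientations are given as a unit quaternion [w, x, y, z].
In Python, from workcell import arm gives the robot as it stands. The module is installed in compiled form; this text tells all that it offers.
- The arm moves only by the shell command python3 -m jog 'ROWS' [FORCE]. ROWS is JSON, a list of rows, each a list of 7 numbers: the shift along the tool's x, y, z each as a share of 0.025 m, from -1 to 1, then the turn, a rotation vector about the tool's x, y, z each as a share of 0.1 rad, from -1 to 1, then the finger opening in mm, from 0 to 85.4. In form: [[tx, ty, tz, rx, ry, rz, claw], ...]. A call has exactly 5 rows; each row shifts and turns the commanded pose from where the row before left it, along the tool's axes as they then stand; what a row does not reach is not made up. A row lasts 1/10 s, in which the tool goes at most 50 mm and 8.59 degrees, less where a joint would pass 70% of its speed; a pose out of reach is approached as far as the arm can. A call with a number of a shift or a turn outside -1 to 1 is refused whole. A call with a gripper value outside its range is refused whole. The fingers move at their own pace and stop on an object; FORCE is the grip in N (left out, the last holds). Time passes only in rows, so rows that do not move let the fingers close, or fill a call up. It gives the time, the measured TCP pose, the force, the opening and the grip force at its end, in the units of the state.
- arm.observe(): the state, without advancing time (a new reading comes with each control period).
- arm.capture(name): name is "scene" or "top"; returns a dict with "img" (480x640x3 uint8, red, green, blue), "K" (3x3 intrinsics, pixels), "pose" (4x4, takes a point from camera to world coordinates). Camera axes: x right, y down, z forward; pixel columns grow to the right and rows downward; lengths in m; the calibration is good to about 2 mm. A picture is of the moment at which its call begins. There is no depth.
- arm.sign_off(): hands the job in; it is judged then, once.
Trained networks look in a picture, given as the dict that the camera call returned (one of the last four; its "shot" number tells which), for a name from the list of things; names that differ only in an ending like _2 or _b are one class to them, and where a whole thing is asked for, a point or a joint stands for the part that bears it (a point fixed in the world has none). Each returns a list of dicts, best first, with "confidence" (0 to 1); they miss things now and then, are a little off and sometimes report something else, mostly with a low value. They report only what shows in the picture. A call takes as long as a camera call. They do not tell look-alikes from the thing itself.
- arm.masks_of(picture, name): "pixels" (480x640 bool, what is visible of it) and "at" ([column, row] in pixels, amid what is visible of it).
The state is a dict: "clock": time; "qpos": joint angles; "joint_velocities": joint speeds; "effort": joint torques, N m; "ee_pos": TCP position; "ee_rot": TCP orientation; "ft_force": force on the tool from outside, world axes, zero at the start; "moment": the same for the moment, N m; "opening": opening from 0.0 (shut) to 1.0 (fully open); "grip_force": force on a finger pad.
Only numpy, scipy, OpenCV 4.12 (cv2) and the standard library are available. Lean on these libraries where they do the work, as an engineer would, in place of code of your own. Each camera call takes 0.05 s, during which the arm holds its last target. There are 200 camera calls.

## Working session

There is one attempt and no reset: what is moved stays moved. The work goes in short steps, Python scripts to look and compute and a shell command to move; the robot and the scene stay as the last step left them, time stands still between calls to the robot, and variables do not carry over. Pictures are saved under pics/ and viewed, at most 17 in all, crops included, and the job is handed in when it is done.

```bash
mkdir -p pics; python3 - <<'E'
from workcell import arm
import cv2,numpy as np
for n in("scene","top"):
    p=arm.capture(n); cv2.imwrite(f"pics/{n}0.png",p["img"][:,:,::-1])
    print(n,p["K"].tolist(),np.round(p["pose"],3).tolist())
    for k in("unit_s","unit_m","unit_l","unit_xl","pad_a","inlet","meter"):
        print(k,[(np.round(m["at"]).tolist(),round(m["confidence"],2),int(m["pixels"].sum())) for m in arm.masks_of(p,k)])
print(arm.observe())
E
```

```text
scene [[505.1650317758838, 0.0, 321.3013086421363], [0.0, 505.1650317758838, 237.50776745336853], [0.0, 0.0, 1.0]] [[0.829, 0.433, -0.353, 0.838], [0.559, -0.637, 0.531, -0.621], [0.005, -0.638, -0.77, 0.803], [0.0, 0.0, 0.0, 1.0]]
unit_s [([238.0, 235.0], 0.88, 1161), ([394.0, 140.0], 0.84, 281), ([310.0, 229.0], 0.78, 1037), ([351.0, 189.0], 0.69, 555)]
unit_m [([238.0, 235.0], 0.88, 1161), ([394.0, 140.0], 0.84, 281), ([310.0, 229.0], 0.78, 1037), ([351.0, 189.0], 0.69, 555)]
unit_l [([238.0, 235.0], 0.88, 1161), ([394.0, 140.0], 0.84, 281), ([310.0, 229.0], 0.78, 1037), ([351.0, 189.0], 0.69, 555)]
unit_xl [([256.0, 291.0], 0.79, 2060)]
pad_a [([358.0, 316.0], 0.88, 1657), ([382.0, 278.0], 0.87, 1444), ([424.0, 207.0], 0.61, 1031)]
inlet [([440.0, 183.0], 0.86, 750)]
meter [([188.0, 398.0], 0.75, 4719)]
top [[544.857647206417, 0.0, 318.5876737448459], [0.0, 544.857647206417, 238.43983913465425], [0.0, 0.0, 1.0]] [[0.019, -0.999, 0.049, 0.456], [-0.999, -0.02, -0.026, -0.079], [0.027, -0.049, -0.998, 1.072], [0.0, 0.0, 0.0, 1.0]]
unit_s [([122.0, 258.0], 0.76, 359), ([225.0, 267.0
[... 614 characters left out ...]
s': array([-1.32631099e+00,  2.90679949e-01, -1.53404176e-01,  1.12668131e+00,
       -2.29022874e-05,  1.43148674e+00]), 'joint_velocities': array([ 2.18916679e-03, -7.66656920e-04,  8.49325429e-04,  8.57336645e-05,
       -6.68739325e-04, -9.83248161e-04]), 'effort': array([ 1.08767024e-03, -5.36984754e+01,  3.31623638e+01,  1.57208367e-03,
       -4.05428932e-05,  1.32811385e-05]), 'ee_pos': array([ 0.19657506, -0.48681488,  0.22221397]), 'ee_rot': array([ 1.60247460e-05,  9.81644115e-01,  1.90721868e-01, -1.06235109e-05]), 'ft_force': array([-0.11509789,  0.34948828, -0.07671022]), 'moment': array([-0.00847168, -0.01218575,  0.02802947]), 'grip_force': 0.0, 'opening': 1.0003847742886363}
```

View pics/top0.png

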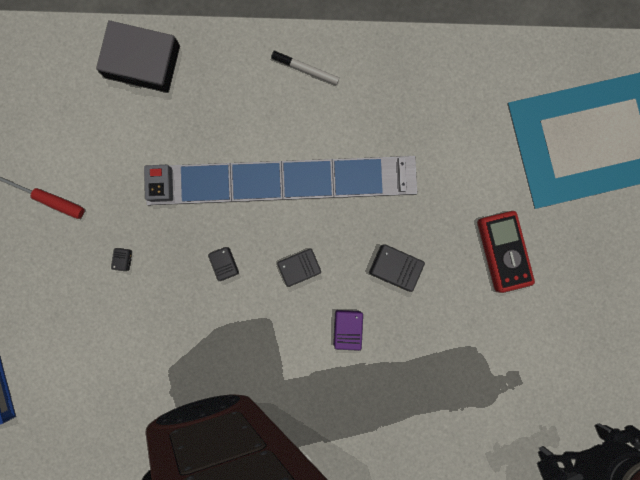

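View pics/scene0.png

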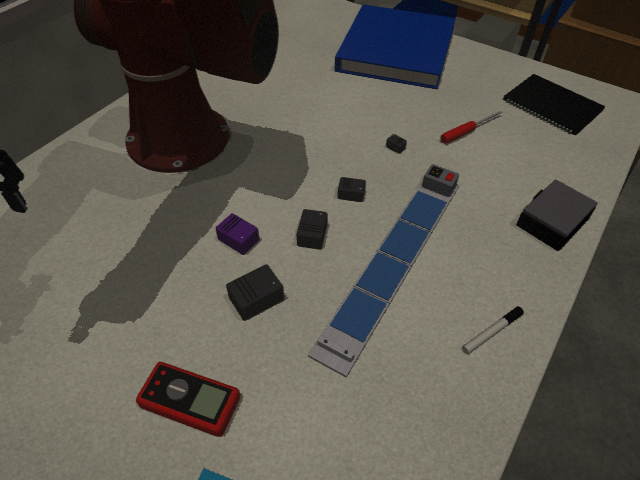

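The supply box is at the left (+y) end, top view (158,182), so pads A to D run left to right.
- **Candidates (top view pixels):** four dark grey units at (122,259), (223,264), (299,267) and (397,267), growing in size, so S, M, L, XL.
- **Not these:** the purple one at (348,330) is the look-alike to leave alone. The dark box at (140,55) lies beyond the rail and has no ribs.

Next I fit their poses and confirm in a crop.

```bash
cat > h.py <<'E'
from workcell import arm
import cv2,numpy as np
from scipy.optimize import minimize
from scipy.spatial.transform import Rotation as R
D=dict(unit_s=(.030,.042,.026),unit_m=(.041,.057,.033),unit_l=(.052,.072,.040),unit_xl=(.063,.087,.047),pad=(.068,.092,.002),inlet=(.066,.046,.036))
def proj(P,c):
    T=np.linalg.inv(c["pose"]); q=(P@T[:3,:3].T+T[:3,3])@c["K"].T
    return q[:,:2]/q[:,2:]
def ray(px,c,z):
    d=c["pose"][:3,:3]@np.linalg.solve(c["K"],[*px,1]); o=c["pose"][:3,3]
    return (o+d*(z-o[2])/d[2])[:2]
def box(v,dim,z0):
    a,b,h=dim; x,y,t=v; r=.004 if h>.01 else 0
    ang=np.linspace(0,2*np.pi,16,endpoint=False)
    c=np.array([(sx*(a/2-r)+r*np.cos(g),sy*(b/2-r)+r*np.sin(g)) for sx in(-1,1) for sy in(-1,1) for g in ang])
    c=c@np.array([[np.cos(t),np.sin(t)],[-np.sin(t),np.cos(t)]])+[x,y]
    return np.vstack([np.c_[c,np.full(len(c),z)] for z in(z0,z0+h)])
S=8
def sil(v,dim,z0,c,shape=(480,640)):
    m=np.zeros(shape,np.uint8)
    q=cv2.convexHull(proj(box(v,dim,z0),c).astype(np.float32))
    cv2.fillConvexPoly(m,np.round(q*256).astype(np.int32),255,cv2.LINE_AA,8)
    return m/255.
def cost(v,dim,z0,ob):
    s=0
    for c,m in ob:
        g=sil(v,dim,z0,c); s+=np.abs(g-m).sum()/m.sum()
    return s/len(ob)
def fit(dim,z0,ob,xy,yaws=np.radians(np.arange(-90,90,15))):
    best=None
    st=sorted(yaws,key=lambda t:cost((*xy,t),dim,z0,ob))[:3]
    for t in st:
        r=minimize(cost,(*xy,t),(dim,z0,ob),method="Nelder-Mead",options=dict(initial_simplex=np.array([(*xy,t)]*4)+np.array([[0,0,0],[.008,0,0],[0,.008,0],[0,0,.15]]),xatol=1e-4,fatol=1e-5))
        if best is None or r.fun<best.fun: best=r
    return best.x,best.fun
def near(c,name,px,d=14):
    ms=[m for m in arm.masks_of(c,name) if np.hypot(*(np.array(m["at"])-px))<d]
    return ms[0]["pixels"] if ms else None
E
cat > m1.py <<'E'
from h import *
sc=arm.capture("scene"); tp=arm.capture("top")
cen=dict(unit_s=(122,259),unit_m=(223,264),unit_l=(299,267),unit_xl=(397,267))
im=tp["img"].copy(); big=cv2.resize(im,None,fx=4,fy=4)
def draw(v,dim,z0):
    q=cv2.convexHull(proj(box(v,dim,z0),tp).astype(np.float32))
    cv2.polylines(big,[np.round(q*4+1.5).astype(int)],True,(255,255,0),1)
for k,px in cen.items():
    xy=ray(px,tp,.02); z=D[k][2]/2
    p3=np.array([[*xy,z]]); ob=[]
    for c in(tp,sc):
        m=near(c,k,proj(p3,c)[0])
        if m is not None: ob.append((c,m))
        v,f=fit(D[k],0,ob[-1:],xy); print(k,"single",np.round(v,4),round(f,3))
    v,f=fit(D[k],0,ob,xy); print(k,np.round(v,4),"deg",round(np.degrees(v[2]),1),round(f,3),len(ob)); draw(v,D[k],0)
for i,px in enumerate([(206,184),(256,182),(307,179),(358,178)]):
    xy=ray(px,tp,.01);ob=[]
    for c in(tp,sc):
        m=near(c,"pad_a",proj(np.array([[*xy,.01]]),c)[0])
        if m is not None: ob.append((c,m))
    v,f=fit(D["pad"],.008,ob,xy,np.radians([-15,-8,0,8,15])); print("pad","abcd"[i],np.round(v,4),round(np.degrees(v[2]),1),round(f,3),len(ob)); draw(v,D["pad"],.008)
cv2.imwrite("pics/c1.png",cv2.resize(big[560:1360,380:1780],(800,457))[:,:,::-1])
E
python3 m1.py
```

```text
unit_s single [ 0.4604  0.272  -1.6134] 0.206
unit_s single [ 0.4623  0.2673 -1.2535] 0.324
unit_s [ 0.4601  0.2716 -1.6286] deg -93.3 0.283 2
unit_m single [ 0.4552  0.0757 -1.2778] 0.181
unit_m single [ 0.455   0.0743 -1.1021] 0.252
unit_m [ 0.4545  0.0751 -1.1023] deg -63.2 0.221 2
unit_l single [ 0.4516 -0.0696  0.43  ] 0.114
unit_l single [ 0.4516 -0.0696  0.43  ] 0.114
unit_l [ 0.4516 -0.0696  0.43  ] deg 24.6 0.114 1
unit_xl single [ 0.4536 -0.2561 -0.3846] 0.121
unit_xl single [ 0.452  -0.2594 -0.4411] 0.1
unit_xl [ 0.4522 -0.258  -0.3897] deg -22.3 0.115 2
pad a [0.6124 0.1178 0.0576] 3.3 0.08 1
pad b [0.6184 0.0151 0.0569] 3.3 0.097 2
pad c [ 0.6249 -0.0837  0.0622] 3.6 0.095 2
pad d [ 0.6304 -0.1838  0.0745] 4.3 0.084 2
```

View pics/c1.png

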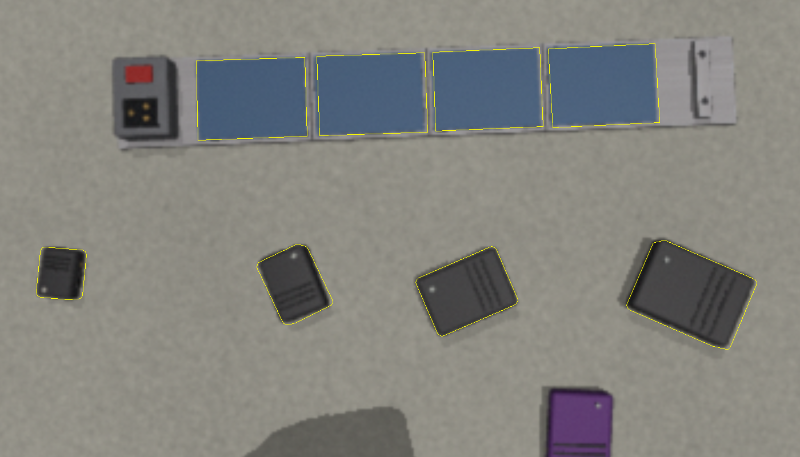

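Crop check: S at (62,273), M (295,285), L (467,291) and XL (692,295) are all ribbed dark grey housings. The purple one at (580,420) is left alone. The network masks are loose, so I'll refine the poses with intensity masks before planning.

```bash
cat > m2.py <<'E'
from h import *
from scipy.optimize import least_squares
def dark(c,v,dim,z0,pad=7):
    g=sil(v,dim,z0,c); w=cv2.dilate((g>0).astype(np.uint8),np.ones((2*pad+1,)*2))
    b=c["img"].max(2); b=cv2.GaussianBlur(b,(3,3),0)
    bg=np.percentile(b[(w>0)&(g==0)],80); fg=np.median(b[g>.9])
    return np.clip((bg*.8-b)/(bg*.8-fg)*1.6-.25,0,1)*w, fg,bg
ini=dict(unit_s=(.4604,.272,-1.6),unit_m=(.4550,.0755,-1.2),unit_l=(.4516,-.0696,.43),unit_xl=(.453,-.258,-.39))
if __name__=="__main__":
    sc=arm.capture("scene"); tp=arm.capture("top")
    for k,v in ini.items():
        O=[]
        for c in(tp,sc):
            m,fg,bg=dark(c,v,D[k],0); O.append((c,m))
            r,f=fit(D[k],0,O[-1:],v[:2],[v[2]-.1,v[2],v[2]+.1]); print(k,np.round(r,4),round(np.degrees(r[2]),1),round(f,3),fg,bg)
        r,f=fit(D[k],0,O,v[:2],[v[2]-.1,v[2],v[2]+.1]); print(k,"BOTH",np.round(r,4),round(np.degrees(r[2]),1),round(f,3))
E
python3 m2.py
```

```text
unit_s [ 0.4601  0.2713 -1.6281] -93.3 0.245 56.0 146.0
unit_s [ 0.461   0.2669 -1.2696] -72.7 0.272 34.0 129.0
unit_s BOTH [ 0.4598  0.2706 -1.596 ] -91.4 0.278
unit_m [ 0.456   0.0749 -1.1594] -66.4 0.15 62.0 146.0
unit_m [ 0.4545  0.0739 -1.1017] -63.1 0.175 35.0 129.0
unit_m BOTH [ 0.4547  0.0747 -1.1204] -64.2 0.17
unit_l [ 0.4515 -0.069   0.4255] 24.4 0.053 69.0 146.0
unit_l [ 0.4505 -0.0718  0.4481] 25.7 0.124 35.0 131.0
unit_l BOTH [ 0.4512 -0.0696  0.4158] 23.8 0.098
unit_xl [ 0.4541 -0.2546 -0.3925] -22.5 0.057 70.0 145.0
unit_xl [ 0.4531 -0.2595 -0.4668] -26.7 0.109 35.0 130.0
unit_xl BOTH [ 0.4531 -0.2569 -0.3713] -21.3 0.106
```

```bash
cat > go.py <<'E'
import sys
from h import *
# go.py x y z yaw [n]: per-row value for n equal rows: turn alone, then shift alone (tool axes)
s=arm.observe(); g=list(map(float,sys.argv[1:5]))
q=s["ee_rot"]; Rm=R.from_quat([q[1],q[2],q[3],q[0]]); M=Rm.as_matrix()
yaw=np.degrees(np.arctan2(M[1,0],M[0,0])); dy=(g[3]-yaw+180)%360-180
Rg=R.from_euler("z",g[3],degrees=True)*R.from_euler("x",180,degrees=True)
rv=(Rm.inv()*Rg).as_rotvec()/.1
d=np.array(g[:3])-s["ee_pos"]; dt=Rg.as_matrix().T@d/.025
print("t",round(s["clock"],1),"pos",np.round(s["ee_pos"],4),"yaw",round(yaw,1),"tilt",np.round(M[:2,2],3),"F",np.round(s["ft_force"],1),"open",round(s["opening"]*85,1),"grip",s["grip_force"])
print("turn total",np.round(rv,2),"min rows",np.abs(rv).max(),"| shift total",np.round(dt,2))
for n in (5,10,15,20,25,30,35):
    if max(np.abs(dt).max(),np.abs(rv).max())/n<=1 : print(n,"shift/row",np.round(dt/n,3),"turn/row",np.round(rv/n,3)); break
E
python3 -m jog '[[0,0,0,0,0,-0.9,85],[0,0,0,0,0,-0.9,85],[0,0,0,0,0,-0.9,85],[0,0,0,0,0,-0.9,85],[0,0,0,0,0,-0.9,85]]' 40; python3 go.py .46 .271 .12 178
```

```text
clock: 2.3
ee_pos: [0.1966, -0.4868, 0.2222]
ee_rot: [-0.0, 0.914, 0.407, -0.0]
ft_force: [-0.3, 0.2, -0.1]
opening: 0.995
grip_force: 0.0
t 2.3 pos [ 0.1966 -0.4868  0.2222] yaw 48.0 tilt [-0.  0.] F [-0.3  0.2 -0.1] open 84.6 grip 0.0
turn total [ -0.    -0.   -22.69] min rows 22.69201034248228 | shift total [-9.47 30.66  4.09]
35 shift/row [-0.271  0.876  0.117] turn/row [-0.    -0.    -0.648]
```

```bash
A() { :; }
python3 -m jog '[[0,0,0,0,0,-0.9,85],[0,0,0,0,0,-0.9,85],[0,0,0,0,0,-0.9,85],[0,0,0,0,0,-0.9,85],[0,0,0,0,0,-0.9,85]]' >/dev/null
python3 -m jog '[[0,0,0,0,0,-0.9,85],[0,0,0,0,0,-0.9,85],[0,0,0,0,0,-0.9,85],[0,0,0,0,0,-0.9,85],[0,0,0,0,0,-0.9,85]]' >/dev/null
python3 -m jog '[[0,0,0,0,0,-0.9,85],[0,0,0,0,0,-0.9,85],[0,0,0,0,0,-0.9,85],[0,0,0,0,0,-0.9,85],[0,0,0,0,0,-0.9,85]]' >/dev/null
python3 -m jog '[[0,0,0,0,0,-0.9,85],[0,0,0,0,0,-0.9,85],[0,0,0,0,0,-0.9,85],[0,0,0,0,0,-0.9,85],[0,0,0,0,0,-0.9,85]]' >/dev/null
python3 -m jog '[[0,0,0,0,0,-0.9,85],[0,0,0,0,0,-0.9,85],[0,0,0,0,0,-0.9,85],[0,0,0,0,0,-0.9,85],[0,0,0,0,0,-0.9,85]]' >/dev/null
python3 go.py .46 .271 .12 178
python3 -m jog '[[-0.27,0.88,0.1,0,0,0,60],[-0.27,0.88,0.1,0,0,0,60],[-0.27,0.88,0.1,0,0,0,60],[-0.27,0.88,0.1,0,0,0,60],[-0.27,0.88,0.1,0,0,0,60]]' >/dev/null
python3 -m jog '[[-0.27,0.88,0.1,0,0,0,60],[-0.27,0.88,0.1,0,0,0,60],[-0.27,0.88,0.1,0,0,0,60],[-0.27,0.88,0.1,0,0,0,60],[-0.27,0.88,0.1,0,0,0,60]]' >/dev/null
python3 go.py .46 .271 .12 178
```

```text
t 4.8 pos [ 0.1966 -0.4868  0.2222] yaw 176.9 tilt [-0.  0.] F [0.4 0.  0.3] open 84.4 grip 0.0
turn total [ 0.   -0.   -0.19] min rows 0.19198673559070642 | shift total [-9.47 30.66  4.09]
35 shift/row [-0.271  0.876  0.117] turn/row [ 0.    -0.    -0.005]
t 5.8 pos [ 0.2769 -0.2702  0.1972] yaw 176.7 tilt [ 0. -0.] F [ 0.2 -0.3  0.2] open 59.6 grip 0.0
turn total [-0.    0.   -0.23] min rows 0.23062351911994794 | shift total [-6.56 21.89  3.09]
25 shift/row [-0.263  0.876  0.124] turn/row [-0.     0.    -0.009]
```

```bash
python3 -m jog '[[-0.26,0.88,0.12,0,0,0,60],[-0.26,0.88,0.12,0,0,0,60],[-0.26,0.88,0.12,0,0,0,60],[-0.26,0.88,0.12,0,0,0,60],[-0.26,0.88,0.12,0,0,0,60]]' >/dev/null
python3 -m jog '[[-0.26,0.88,0.12,0,0,0,60],[-0.26,0.88,0.12,0,0,0,60],[-0.26,0.88,0.12,0,0,0,60],[-0.26,0.88,0.12,0,0,0,60],[-0.26,0.88,0.12,0,0,0,60]]' >/dev/null
python3 -m jog '[[-0.26,0.88,0.12,0,0,0,60],[-0.26,0.88,0.12,0,0,0,60],[-0.26,0.88,0.12,0,0,0,60],[-0.26,0.88,0.12,0,0,0,60],[-0.26,0.88,0.12,0,0,0,60]]' >/dev/null
python3 -m jog '[[-0.26,0.88,0.12,0,0,0,60],[-0.26,0.88,0.12,0,0,0,60],[-0.26,0.88,0.12,0,0,0,60],[-0.26,0.88,0.12,0,0,0,60],[-0.26,0.88,0.12,0,0,0,60]]' >/dev/null
python3 -m jog '[[-0.26,0.88,0.12,0,0,-0.1,60],[-0.26,0.88,0.12,0,0,-0.1,60],[-0.26,0.88,0.12,0,0,0,60],[0,0,0,0,0,0,60],[0,0,0,0,0,0,60]]' >/dev/null
python3 go.py .46 .271 .035 178
python3 - <<'E'
from h import *
tp=arm.capture("top"); cv2.imwrite("pics/t2.png",cv2.resize(tp["img"][150:350,60:326],(798,600),interpolation=cv2.INTER_CUBIC)[:,:,::-1])
E
```

```text
t 8.3 pos [0.4542 0.2256 0.128 ] yaw 177.9 tilt [-0.001 -0.   ] F [ 0.7 -0.2  0.1] open 59.9 grip 0.0
turn total [-0.01 -0.01 -0.02] min rows 0.019381700515498694 | shift total [-0.17  1.82  3.72]
5 shift/row [-0.034  0.364  0.744] turn/row [-0.001 -0.001 -0.004]
```

View pics/t2.png

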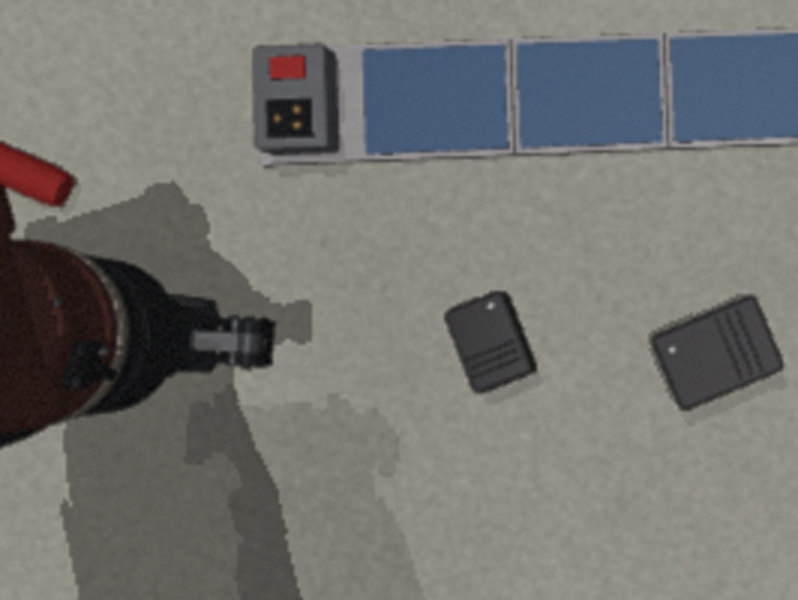

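The arm now hides S; the gripper's right finger shows at (255,340) in the crop. I'll go over S, then down.

```bash
python3 -m jog '[[-0.07,0.9,0.2,0,0,0,60],[-0.07,0.9,0.2,0,0,0,60],[0,0,0.8,0,0,0,60],[0,0,0.8,0,0,0,60],[0,0,0.8,0,0,0,60]]' >/dev/null
python3 -m jog '[[0,0,0.8,0,0,0,55],[0,0,0,0,0,0,55],[0,0,0,0,0,0,55],[0,0,0,0,0,0,55],[0,0,0,0,0,0,55]]' >/dev/null
python3 go.py .46 .271 .028 178
```

```text
t 9.3 pos [0.4605 0.2707 0.0393] yaw 177.8 tilt [0.002 0.001] F [-0.8  0.1 -0. ] open 54.7 grip 0.0
turn total [ 0.01  0.02 -0.03] min rows 0.03144908819804385 | shift total [0.02 0.01 0.45]
5 shift/row [0.004 0.002 0.091] turn/row [ 0.002  0.003 -0.006]
```

```bash
python3 -m jog '[[0,0,0.2,0,0,0,55],[0,0,0.2,0,0,0,55],[0,0,0,0,0,0,40],[0,0,0,0,0,0,36],[0,0,0,0,0,0,36]]' 30|tail -3
python3 -m jog '[[0,0,0,0,0,0,24],[0,0,0,0,0,0,24],[0,0,0,0,0,0,24],[0,0,0,0,0,0,24],[0,0,0,0,0,0,24]]' 30
python3 go.py .46 .271 .08 178
```

```text
ft_force: [0.4, -0.3, 0.3]
opening: 0.425
grip_force: 0.0
clock: 10.35
ee_pos: [0.4597, 0.2705, 0.0283]
ee_rot: [0.0, 0.019, 1.0, 0.0]
ft_force: [0.3, 0.4, -0.3]
opening: 0.283
grip_force: 0.0
t 10.3 pos [0.4597 0.2705 0.0283] yaw 177.8 tilt [0. 0.] F [ 0.3  0.4 -0.3] open 24.0 grip 0.0
turn total [ 0.    0.   -0.03] min rows 0.029012489785443154 | shift total [-0.01  0.02 -2.07]
5 shift/row [-0.002  0.004 -0.414] turn/row [ 0.     0.    -0.006]
```

```bash
python3 - <<'E'
from h import *
c=arm.capture("scene"); im=cv2.resize(c["img"][80:230,300:500],(800,600),interpolation=cv2.INTER_CUBIC)
q=cv2.convexHull(proj(box((.460,.271,-1.6),D["unit_s"],0),c).astype(np.float32))
cv2.polylines(im,[np.round((q-[300,80])*4+1.5).astype(int)],True,(255,255,0),1)
cv2.imwrite("pics/s3.png",im[:,:,::-1])
E
```

```text
(no output)
```

View pics/s3.png

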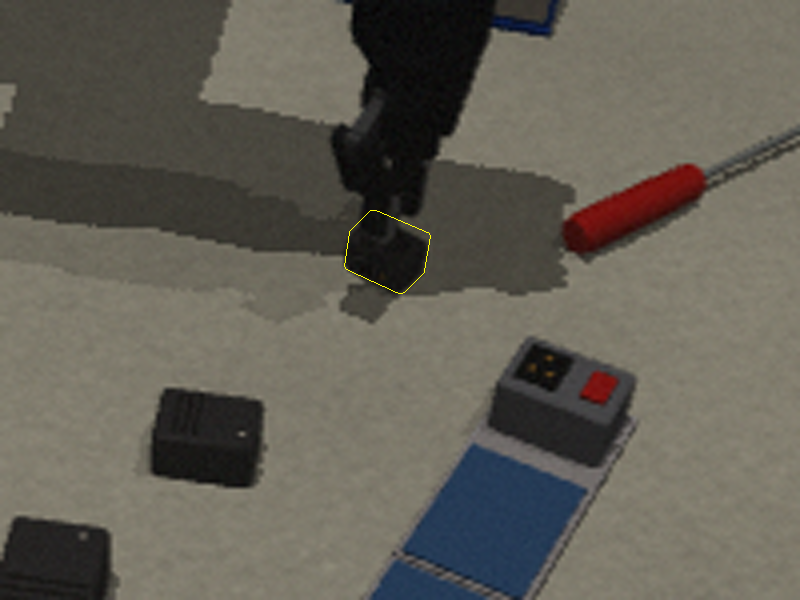

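```bash
python3 - <<'E'
from h import *
c=arm.capture("scene"); im=cv2.resize(c["img"][110:170,355:435],(800,600),interpolation=cv2.INTER_CUBIC)
im=np.clip((im/255.)**.5*1.2*255,0,255).astype(np.uint8)
P=np.array([[.4597,.2705,.0283],[.4597,.2705,.0063]])
for p,col in zip(proj(P,c),((255,0,0),(0,255,0))): cv2.circle(im,tuple(np.round((p-[355,110])*10+4.5).astype(int)),5,col,1)
q=cv2.convexHull(proj(box((.460,.271,-1.6),D["unit_s"],0),c).astype(np.float32))
cv2.polylines(im,[np.round((q-[355,110])*10+4.5).astype(int)],True,(255,255,0),1)
cv2.imwrite("pics/s4.png",im[:,:,::-1])
E
```

```text
(no output)
```

View pics/s4.png

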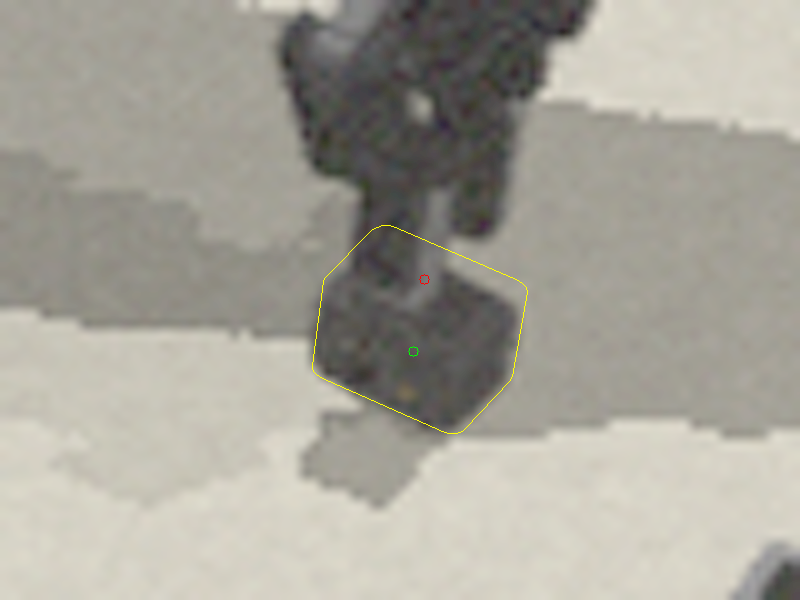

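The finger ends appear at (400,290) and (480,235) in this crop, above or behind the unit rather than beside it. I'll rise and look at both.

```bash
python3 -m jog '[[0,0,-1,0,0,0,24],[0,0,-1,0,0,0,24],[0,0,-0.8,0,0,0,24],[0,0,0,0,0,0,24],[0,0,0,0,0,0,24]]' |head -2
python3 - <<'E'
from h import *
c=arm.capture("scene"); s=arm.observe(); im=cv2.resize(c["img"][95:170,345:445],(800,600),interpolation=cv2.INTER_CUBIC)
im=np.clip((im/255.)**.5*1.2*255,0,255).astype(np.uint8)
p0=s["ee_pos"]; P=np.array([p0,p0-[0,0,.022]])
for p,col in zip(proj(P,c),((255,0,0),(0,255,0))): cv2.circle(im,tuple(np.round((p-[345,95])*8+3.5).astype(int)),5,col,1)
q=cv2.convexHull(proj(box((.460,.271,-1.6),D["unit_s"],0),c).astype(np.float32))
cv2.polylines(im,[np.round((q-[345,95])*8+3.5).astype(int)],True,(255,255,0),1)
cv2.imwrite("pics/s5.png",im[:,:,::-1])
from m2 import dark
v=(.461,.268,-1.4)
m,fg,bg=dark(c,v,D["unit_s"],0,4)
r,f=fit(D["unit_s"],0,[(c,m)],v[:2],[-1.7,-1.5,-1.3,-1.1]); print(r,f)
E
```

```text
clock: 10.95
ee_pos: [0.4598, 0.2706, 0.0982]
[ 0.45949488  0.2697501  -1.91918627] 0.3096649272988273
```

View pics/s5.png

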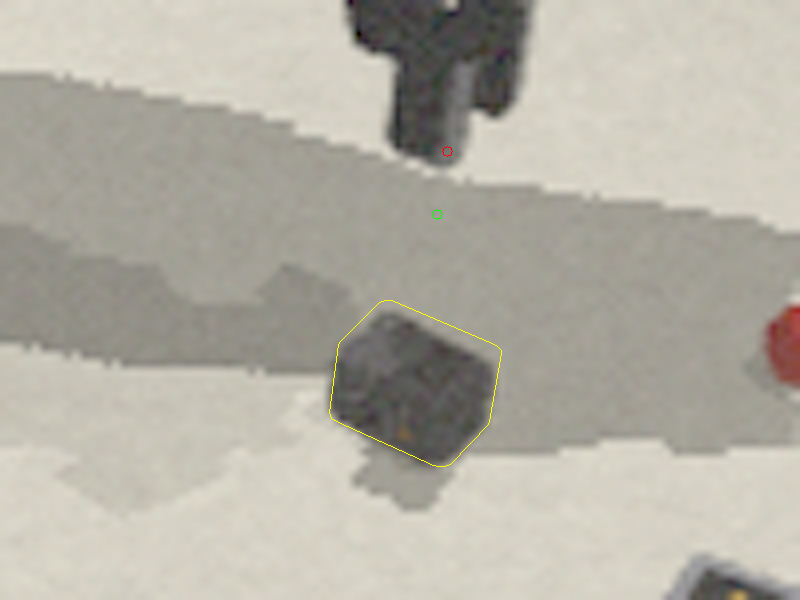

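```bash
python3 - <<'E'
from h import *
c=arm.capture("top"); s=arm.observe(); print(s["ee_pos"],s["qpos"])
for z in(.106,.128,.15): print(z,ray((150.7,263),c,z))
im=c["img"][200:320,60:220]; im=np.clip((im/255.)**.5*1.2*255,0,255).astype(np.uint8); im=cv2.resize(im,(800,600),interpolation=cv2.INTER_CUBIC)
p0=s["ee_pos"]
for P,col in ((p0,(255,0,0)),(p0-[0,0,.022],(0,255,0)),(p0-[0,.012,0],(255,255,0))):
    p=proj(np.array([P]),c)[0]; cv2.circle(im,tuple(np.round((p-[60,200])*5+2).astype(int)),5,col,1)
cv2.imwrite("pics/t6.png",im[:,:,::-1])
E
```

```text
[0.45906233 0.27022409 0.09723259] [ 3.94733310e-01  4.10086040e-01 -3.29717658e-01  8.32491759e-01
  1.70738915e-05  4.32606387e-01]
0.106 [0.4539636  0.18984205]
0.128 [0.45399921 0.18371391]
0.15 [0.45403482 0.17758577]
```

View pics/t6.png

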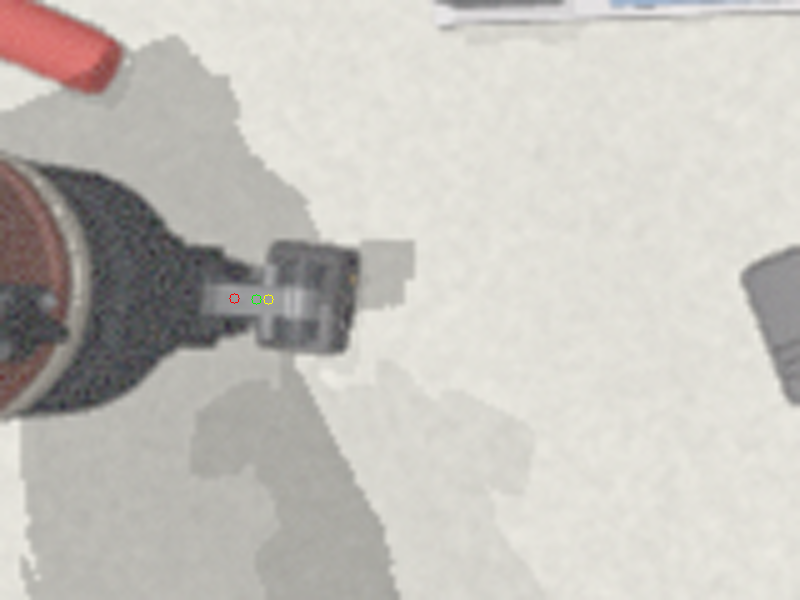

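The gripper tips sit near TCP level in the picture, not 22 mm below it: the midpoint of the two tips, about (460,135), is at or slightly above the red TCP mark at (447,152). In xy the gripper agrees with its reading. I'll go deeper in small steps, watching the force.

```bash
python3 -m jog '[[0,0,1,0,0,0,55],[0,0,1,0,0,0,55],[0,0,0.6,0,0,0,55],[0,0,0,0,0,0,55],[0,0,0,0,0,0,55]]' |sed -n 2,5p
python3 -m jog '[[0,0,0.1,0,0,0,55],[0,0,0.1,0,0,0,55],[0,0,0.1,0,0,0,55],[0,0,0.1,0,0,0,55],[0,0,0,0,0,0,55]]' |sed -n 2,5p
```

```text
ee_pos: [0.4592, 0.2703, 0.0328]
ee_rot: [-0.001, 0.019, 1.0, -0.0]
ft_force: [-0.0, -0.3, -0.1]
opening: 0.645
ee_pos: [0.4595, 0.2704, 0.023]
ee_rot: [-0.0, 0.019, 1.0, -0.0]
ft_force: [0.5, -0.3, -0.2]
opening: 0.645
```

```bash
python3 -m jog '[[0,0,0.1,0,0,0,55],[0,0,0.1,0,0,0,55],[0,0,0.1,0,0,0,50],[0,0,0.1,0,0,0,45],[0,0,0,0,0,0,40]]' |sed -n 2,5p
python3 -m jog '[[0,0,0,0,0,0,24],[0,0,0,0,0,0,24],[0,0,0,0,0,0,24],[0,0,0,0,0,0,24],[0,0,0,0,0,0,24]]' 30|sed -n 2,6p
```

```text
ee_pos: [0.4594, 0.2704, 0.0128]
ee_rot: [-0.0, 0.019, 1.0, -0.0]
ft_force: [0.7, -0.2, -0.5]
opening: 0.471
ee_pos: [0.4597, 0.2705, 0.0133]
ee_rot: [0.0, 0.019, 1.0, 0.0]
ft_force: [-2.3, -0.3, 5.2]
opening: 0.334
grip_force: 29.1
```

```bash
python3 -m jog '[[0,0,-0.4,0,0,0,24],[0,0,-0.8,0,0,0,24],[0,0,-0.8,0,0,0,24],[0,0,-0.6,0,0,0,24],[0,0,0,0,0,0,24]]' |sed -n 2,6p
python3 go.py .6125 .116 .08 93.4
python3 - <<'E'
from h import *
c=arm.capture("scene"); s=arm.observe(); im=cv2.resize(c["img"][95:170,345:445],(800,600),interpolation=cv2.INTER_CUBIC)
im=np.clip((im/255.)**.5*1.2*255,0,255).astype(np.uint8)
for zz,col in((.022,(255,0,0)),(.009,(255,255,0))):
    q=cv2.convexHull(proj(box((*s["ee_pos"][:2],np.radians(-92)),D["unit_s"],s["ee_pos"][2]-.013),c).astype(np.float32))
cv2.polylines(im,[np.round((q-[345,95])*8+3.5).astype(int)],True,(255,255,0),1)
cv2.imwrite("pics/s7.png",im[:,:,::-1])
E
```

```text
ee_pos: [0.4613, 0.2712, 0.0804]
ee_rot: [0.002, 0.019, 1.0, 0.001]
ft_force: [1.4, 0.0, -0.6]
opening: 0.337
grip_force: 29.1
t 13.6 pos [0.4613 0.2712 0.0804] yaw 177.8 tilt [0.004 0.002] F [ 1.4  0.  -0.6] open 28.7 grip 29.104248646181077
turn total [ 0.04  0.02 14.74] min rows 14.736738351118685 | shift total [-6.55  5.67  0.02]
15 shift/row [-0.437  0.378  0.001] turn/row [0.003 0.001 0.982]
```

View pics/s7.png

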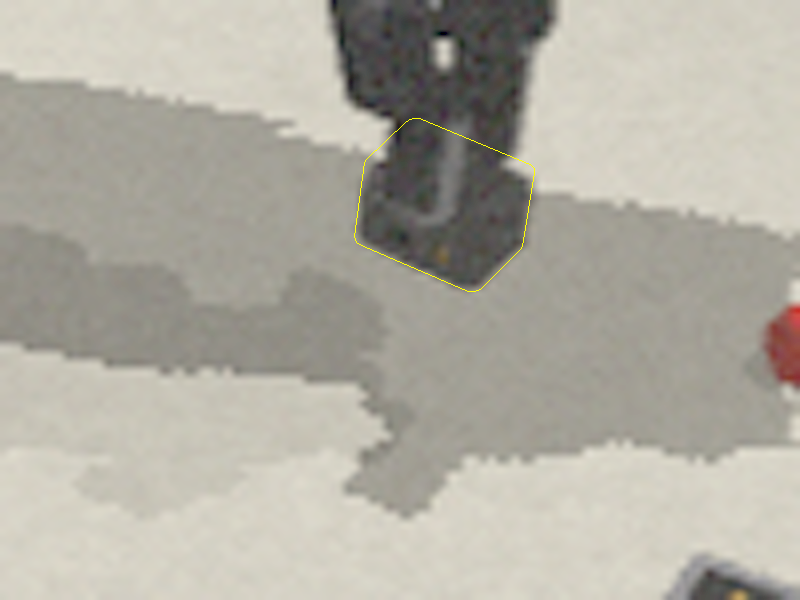

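Held squarely: unit bottom 13 mm below the TCP and centred. On to pad A.

```bash
python3 -m jog '[[0,0,0,0,0,0.98,24],[0,0,0,0,0,0.98,24],[0,0,0,0,0,0.98,24],[0,0,0,0,0,0.98,24],[0,0,0,0,0,0.98,24]]' >/dev/null
python3 -m jog '[[0,0,0,0,0,0.98,24],[0,0,0,0,0,0.98,24],[0,0,0,0,0,0.98,24],[0,0,0,0,0,0.98,24],[0,0,0,0,0,0.98,24]]' >/dev/null
python3 -m jog '[[0,0,0,0,0,0.98,24],[0,0,0,0,0,0.98,24],[0,0,0,0,0,0.98,24],[0,0,0,0,0,0.98,24],[0,0,0,0,0,0.98,24]]' >/dev/null
python3 -m jog '[[-0.8,0.7,0,0,0,0,24],[-0.8,0.7,0,0,0,0,24],[-0.8,0.7,0,0,0,0,24],[-0.8,0.7,0,0,0,0,24],[-0.8,0.7,0,0,0,0,24]]' >/dev/null
python3 -m jog '[[-0.8,0.7,0,0,0,0,24],[-0.8,0.7,0,0,0,0,24],[-0.8,0.7,0,0,0,0,24],[0,0,0,0,0,0,24],[0,0,0,0,0,0,24]]' |tail -2
python3 go.py .6125 .116 .04 93.4
```

```text
opening: 0.335
grip_force: 29.2
t 16.1 pos [0.6089 0.1193 0.0769] yaw 93.5 tilt [-0.002  0.   ] F [ 0.   0.5 -1.4] open 28.5 grip 29.175733728334308
turn total [-0.02 -0.    0.03] min rows 0.02611251554686794 | shift total [-0.14  0.14  1.48]
5 shift/row [-0.028  0.028  0.296] turn/row [-0.004 -0.     0.005]
```

```bash
python3 -m jog '[[-0.07,0.07,0.6,0,0,0,24],[-0.07,0.07,0.6,0,0,0,24],[0,0,0.5,0,0,0,24],[0,0,0,0,0,0,24],[0,0,0,0,0,0,24]]' |sed -n 2,6p
python3 go.py .6125 .116 .0235 93.4
```

```text
ee_pos: [0.6126, 0.1166, 0.0351]
ee_rot: [-0.0, 0.684, 0.729, -0.0]
ft_force: [-0.5, 0.7, -1.3]
opening: 0.335
grip_force: 29.2
t 16.6 pos [0.6126 0.1166 0.0351] yaw 93.6 tilt [-0.001 -0.   ] F [-0.5  0.7 -1.3] open 28.5 grip 29.186114072799683
turn total [-0.01 -0.    0.04] min rows 0.03999646956078946 | shift total [-0.02 -0.01  0.46]
5 shift/row [-0.005 -0.001  0.093] turn/row [-0.003 -0.     0.008]
```

Lower slowly, release and retreat.

```bash
python3 -m jog '[[0,0,0.2,0,0,0,24],[0,0,0.1,0,0,0,24],[0,0,0.08,0,0,0,24],[0,0,0.06,0,0,0,24],[0,0,0,0,0,0,24]]' |sed -n 2,6p
python3 -m jog '[[0,0,0,0,0,0,36],[0,0,0,0,0,0,45],[0,0,0,0,0,0,50],[0,0,-0.5,0,0,0,50],[0,0,-1,0,0,0,60]]' |sed -n 2,6p
python3 -m jog '[[0,0,-1,0,0,0,60],[0,0,-0.3,0,0,0,60],[0,0,0,0,0,0,70],[0,0,0,0,0,0,70],[0,0,0,0,0,0,70]]' |sed -n 2,2p
python3 go.py .455 .0748 .09 25.4
```

```text
ee_pos: [0.6132, 0.1164, 0.0246]
ee_rot: [-0.0, 0.684, 0.729, -0.0]
ft_force: [-0.9, 0.3, -0.2]
opening: 0.335
grip_force: 29.2
ee_pos: [0.6118, 0.1163, 0.0617]
ee_rot: [-0.001, 0.684, 0.729, -0.001]
ft_force: [1.0, 0.2, -0.6]
opening: 0.708
grip_force: 0.0
ee_pos: [0.6124, 0.1163, 0.0936]
t 18.1 pos [0.6124 0.1163 0.0936] yaw 93.6 tilt [-0.002 -0.   ] F [-0.6 -0.6  0.3] open 69.6 grip 0.0
turn total [-2.00e-02  1.00e-02  1.19e+01] min rows 11.904558543236622 | shift total [-6.4  -1.2   0.14]
15 shift/row [-0.427 -0.08   0.01 ] turn/row [-0.001  0.001  0.794]
```

```bash
python3 -m jog '[[0,0,0,0,0,0.99,75],[0,0,0,0,0,0.99,75],[0,0,0,0,0,0.99,75],[0,0,0,0,0,0.99,75],[0,0,0,0,0,0.99,75]]' >/dev/null
python3 -m jog '[[0,0,0,0,0,0.99,75],[0,0,0,0,0,0.99,75],[0,0,0,0,0,0.99,75],[0,0,0,0,0,0.99,75],[0,0,0,0,0,0.99,75]]' >/dev/null
python3 -m jog '[[0,0,0,0,0,0.99,75],[0,0,0,0,0,0.99,75],[-0.8,-0.15,0,0,0,0,75],[-0.8,-0.15,0,0,0,0,75],[-0.8,-0.15,0,0,0,0,75]]' >/dev/null
python3 -m jog '[[-0.8,-0.15,0,0,0,0,75],[-0.8,-0.15,0,0,0,0,75],[-0.8,-0.15,0,0,0,0,75],[-0.8,-0.15,0,0,0,0,75],[-0.8,-0.15,0,0,0,0,75]]' >/dev/null
python3 -m jog '[[0,0,0,0,0,0,70],[0,0,0,0,0,0,70],[0,0,0,0,0,0,70],[0,0,0,0,0,0,70],[0,0,0,0,0,0,70]]' >/dev/null
python3 go.py .455 .0748 .0175 25.4
python3 - <<'E'
from m2 import *
c=arm.capture("scene"); v=(.6125,.1163,.06)
m,fg,bg=dark(c,v,D["unit_s"],.01,6); r,f=fit(D["unit_s"],.01,[(c,m)],v[:2],[0,.1]); print(r,f)
im=cv2.resize(c["img"][110:260,300:500],(800,600),interpolation=cv2.INTER_CUBIC)
im=np.clip((im/255.)**.6*1.2*255,0,255).astype(np.uint8)
for b in((v,D["unit_s"],.01),((.455,.0748,-1.128),D["unit_m"],0),((.6125,.116,.06),D["pad"],.008)):
    q=cv2.convexHull(proj(box(*b),c).astype(np.float32))
    cv2.polylines(im,[np.round((q-[300,110])*4+1.5).astype(int)],True,(255,255,0),1)
cv2.imwrite("pics/s8.png",im[:,:,::-1])
E
```

```text
t 20.6 pos [0.4564 0.0746 0.0946] yaw 25.5 tilt [0. 0.] F [-0.4  0.5 -0.2] open 70.0 grip 0.0
turn total [-0.   -0.    0.03] min rows 0.026070963286193294 | shift total [-0.05 -0.03  3.08]
5 shift/row [-0.009 -0.007  0.617] turn/row [-0.    -0.     0.005]
[0.61380893 0.11137527 0.08950268] 0.39747669294952115
```

View pics/s8.png

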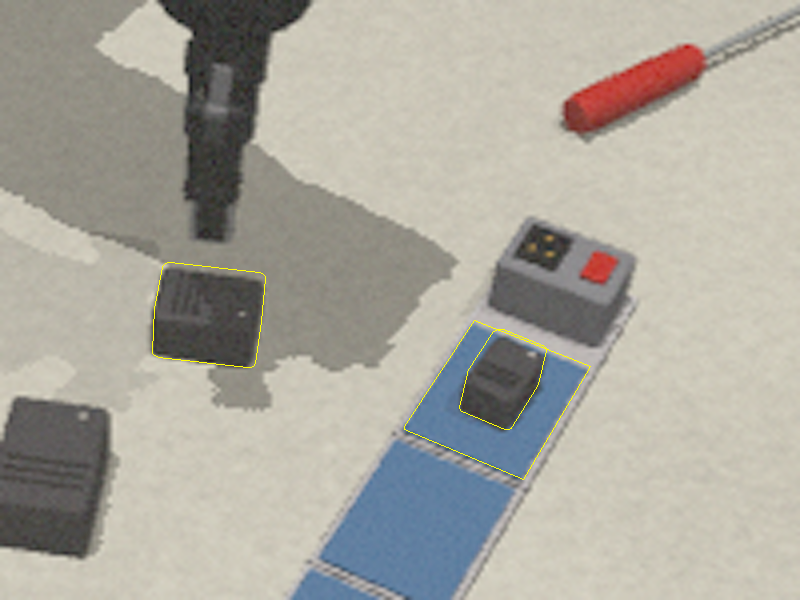

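S stands upright and central on pad A at (503,380), matching its outline, and M at (209,315) lies under the gripper as fitted. Next is M.

```bash
python3 -m jog '[[-0.05,0,0.8,0,0,0,70],[0,0,0.8,0,0,0,70],[0,0,0.7,0,0,0,70],[0,0,0.3,0,0,0,65],[0,0,0.2,0,0,0,60]]' |sed -n 2,6p
python3 -m jog '[[0,0,0.15,0,0,0,55],[0,0,0.1,0,0,0,50],[0,0,0,0,0,0,34],[0,0,0,0,0,0,34],[0,0,0,0,0,0,34]]' 35 |sed -n 2,6p
python3 -m jog '[[0,0,0,0,0,0,34],[0,0,0,0,0,0,34],[0,0,0,0,0,0,34],[0,0,0,0,0,0,34],[0,0,0,0,0,0,34]]' |sed -n 2,6p
```

```text
ee_pos: [0.4546, 0.0739, 0.0242]
ee_rot: [-0.0, 0.975, 0.221, -0.0]
ft_force: [-0.6, -0.4, -0.2]
opening: 0.701
grip_force: 0.0
ee_pos: [0.4551, 0.0739, 0.0189]
ee_rot: [0.0, 0.975, 0.221, 0.0]
ft_force: [-1.6, 0.1, 3.8]
opening: 0.463
grip_force: 35.5
ee_pos: [0.455, 0.0739, 0.0188]
ee_rot: [0.0, 0.975, 0.221, 0.0]
ft_force: [-2.4, 0.1, 6.0]
opening: 0.461
grip_force: 35.7
```

```bash
python3 -m jog '[[0,0,-0.4,0,0,0,34],[0,0,-0.8,0,0,0,34],[0,0,-0.8,0,0,0,34],[0,0,-0.6,0,0,-0.6,34],[0,0,0,0,0,-0.9,34]]' |tail -2
python3 -m jog '[[0,0,0,0,0,-0.9,34],[0,0,0,0,0,-0.9,34],[0,0,0,0,0,-0.9,34],[0,0,0,0,0,-0.9,34],[0,0,0,0,0,-0.9,34]]' |tail -2
python3 -m jog '[[0,0,0,0,0,-0.9,34],[0,0,0,0,0,-0.9,34],[0,0,0,0,0,-0.9,34],[0,0,0,0,0,-0.9,34],[0,0,0,0,0,-0.9,34]]' |tail -2
python3 go.py .6185 .0162 .08 93.4
```

```text
opening: 0.46
grip_force: 35.3
opening: 0.458
grip_force: 35.3
opening: 0.466
grip_force: 35.3
t 23.6 pos [0.4548 0.0739 0.084 ] yaw 85.9 tilt [0. 0.] F [ 0.2 -0.6 -2.6] open 39.6 grip 35.3446501493454
turn total [ 0.   -0.   -1.31] min rows 1.30604472511531 | shift total [-2.69  6.4   0.16]
10 shift/row [-0.269  0.64   0.016] turn/row [ 0.    -0.    -0.131]
```

```bash
python3 -m jog '[[0,0,0,0,0,-0.65,34],[0,0,0,0,0,-0.65,34],[-0.33,0.8,0,0,0,0,34],[-0.33,0.8,0,0,0,0,34],[-0.33,0.8,0,0,0,0,34]]' |tail -2
python3 -m jog '[[-0.33,0.8,0,0,0,0,34],[-0.33,0.8,0,0,0,0,34],[-0.33,0.8,0,0,0,0,34],[-0.33,0.8,0,0,0,0,34],[-0.33,0.8,0,0,0,0,34]]' |tail -2
python3 -m jog '[[0,0,0,0,0,0,34],[0,0,0.4,0,0,0,34],[0,0,0.4,0,0,0,34],[0,0,0,0,0,0,34],[0,0,0,0,0,0,34]]' |tail -2
python3 go.py .6185 .0162 .0295 93.4
python3 - <<'E'
from h import *
tp=arm.capture("top"); sc=arm.capture("scene"); s=arm.observe()
out=[]
for c,(x,y) in((sc,(345,190)),):
    im=cv2.resize(c["img"][y:y+120,x:x+160],(800,600),interpolation=cv2.INTER_CUBIC); im=np.clip((im/255.)**.6*1.2*255,0,255).astype(np.uint8)
    for b in(((*s["ee_pos"][:2],.06),D["unit_m"],s["ee_pos"][2]-.0188),((.6185,.0162,.06),D["pad"],.008)):
        q=cv2.convexHull(proj(box(*b),c).astype(np.float32))
        cv2.polylines(im,[np.round((q-[x,y])*5+2).astype(int)],True,(255,255,0),1)
    cv2.imwrite("pics/s9.png",im[:,:,::-1])
E
```

```text
opening: 0.463
grip_force: 35.4
opening: 0.461
grip_force: 35.4
opening: 0.462
grip_force: 35.4
t 25.1 pos [0.6172 0.0171 0.063 ] yaw 93.2 tilt [-0.001  0.   ] F [ 0.3 -0.4 -1.5] open 39.3 grip 35.43927311897278
turn total [-0.01 -0.   -0.04] min rows 0.04036116122105059 | shift total [-0.04  0.05  1.34]
5 shift/row [-0.008  0.01   0.268] turn/row [-0.003 -0.    -0.008]
```

View pics/s9.png

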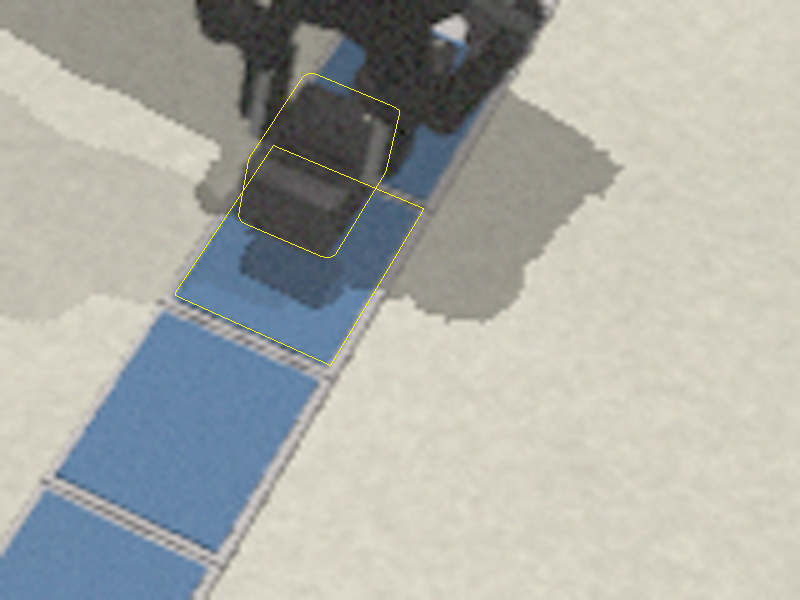

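M hangs level above pad B, its near end at (285,240), and matches the predicted outline. Lower and release.

```bash
python3 -m jog '[[-0.04,0.05,0.5,0,0,0,34],[0,0,0.4,0,0,0,34],[0,0,0.2,0,0,0,34],[0,0,0.1,0,0,0,34],[0,0,0,0,0,0,34]]' |sed -n 2,4p
python3 -m jog '[[0,0,0.08,0,0,0,34],[0,0,0.04,0,0,0,34],[0,0,0,0,0,0,34],[0,0,0,0,0,0,50],[0,0,0,0,0,0,60]]' |sed -n 2,6p
python3 -m jog '[[0,0,0,0,0,0,64],[0,0,-0.5,0,0,0,64],[0,0,-1,0,0,0,70],[0,0,-1,0,0,0,75],[0,0,0,0,0,0,80]]' |sed -n 2,4p
python3 go.py .4514 -.0695 .09 114.2
```

```text
ee_pos: [0.6191, 0.0159, 0.0328]
ee_rot: [-0.0, 0.687, 0.726, -0.0]
ft_force: [0.1, -0.5, -0.0]
ee_pos: [0.6197, 0.0159, 0.0307]
ee_rot: [0.0, 0.687, 0.726, 0.0]
ft_force: [-0.6, 0.1, 0.3]
opening: 0.7
grip_force: 0.0
ee_pos: [0.6221, 0.0157, 0.0975]
ee_rot: [0.003, 0.687, 0.726, 0.002]
ft_force: [-0.3, -0.3, -0.2]
t 26.8 pos [0.6221 0.0157 0.0975] yaw 93.2 tilt [ 0.006 -0.001] F [-0.3 -0.3 -0.2] open 79.5 grip 0.0
turn total [ 0.06  0.02 -3.67] min rows 3.6727970300180046 | shift total [-0.31 -7.63  0.3 ]
10 shift/row [-0.031 -0.763  0.03 ] turn/row [ 0.006  0.002 -0.367]
```

```bash
python3 -m jog '[[0,0,0,0,0,-0.92,80],[0,0,0,0,0,-0.92,80],[0,0,0,0,0,-0.92,80],[0,0,0,0,0,-0.92,80],[0,0,0,0,0,0,80]]' >/dev/null
python3 -m jog '[[-0.03,-0.76,0,0,0,0,80],[-0.03,-0.76,0,0,0,0,80],[-0.03,-0.76,0,0,0,0,80],[-0.03,-0.76,0,0,0,0,80],[-0.03,-0.76,0,0,0,0,80]]' >/dev/null
python3 -m jog '[[-0.03,-0.76,0,0,0,0,80],[-0.03,-0.76,0,0,0,0,80],[-0.03,-0.76,0,0,0,0,80],[-0.03,-0.76,0,0,0,0,80],[-0.03,-0.76,0,0,0,0,80]]' >/dev/null
python3 -m jog '[[0,0,0.3,0,0,0,80],[0,0,0.2,0,0,0,80],[0,0,0,0,0,0,80],[0,0,0,0,0,0,80],[0,0,0,0,0,0,80]]' >/dev/null
python3 go.py .4514 -.0695 .022 114.2
python3 - <<'E'
from m2 import *
c=arm.capture("top")
im=cv2.resize(c["img"][150:330,160:400],(800,600),interpolation=cv2.INTER_CUBIC); im=np.clip((im/255.)**.6*1.2*255,0,255).astype(np.uint8)
for b in(((.6125,.116,.06),D["unit_s"],.01),((.6185,.0162,.06),D["unit_m"],.01),((.4514,-.0695,.42),D["unit_l"],0)):
    q=cv2.convexHull(proj(box(*b),c).astype(np.float32))
    cv2.polylines(im,[np.round((q-[160,150])*3.333+1.2).astype(int)],True,(255,255,0),1)
cv2.imwrite("pics/t10.png",im[:,:,::-1])
E
```

```text
t 28.8 pos [ 0.4498 -0.0688  0.0804] yaw 114.2 tilt [0. 0.] F [ 0.3  0.7 -0.4] open 79.4 grip 0.0
turn total [0.   0.   0.01] min rows 0.008468382003497107 | shift total [-0.05  0.05  2.34]
5 shift/row [-0.011  0.009  0.468] turn/row [0.    0.    0.002]
```

View pics/t10.png

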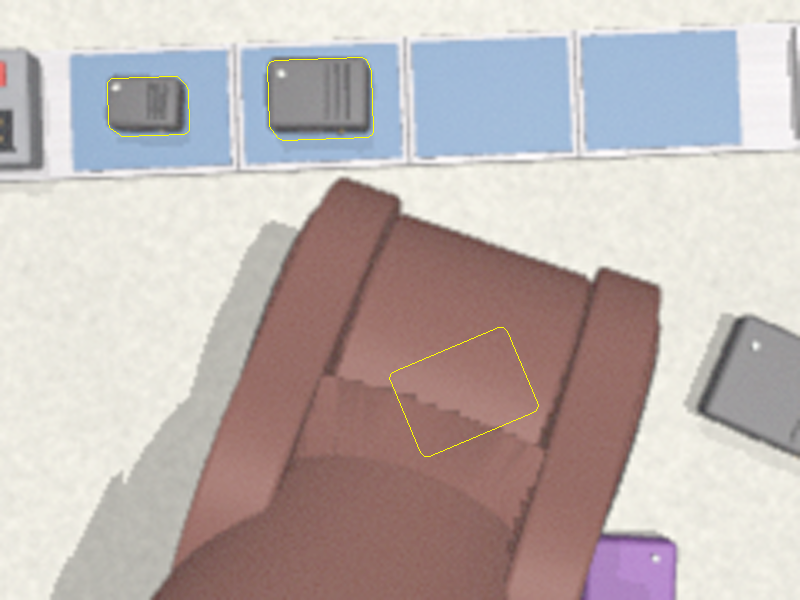

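S at (147,103) and M at (320,97) sit centred and aligned on pads A and B. Now L.

```bash
python3 -m jog '[[-0.05,0.05,0.7,0,0,0,80],[0,0,0.7,0,0,0,80],[0,0,0.4,0,0,0,78],[0,0,0.3,0,0,0,75],[0,0,0.2,0,0,0,70]]' |sed -n 2,6p
python3 -m jog '[[0,0,0,0,0,0,65],[0,0,0,0,0,0,45],[0,0,0,0,0,0,45],[0,0,0,0,0,0,45],[0,0,0,0,0,0,45]]' 40 |sed -n 2,6p
python3 -m jog '[[0,0,0,0,0,0,45],[0,0,0,0,0,0,45],[0,0,0,0,0,0,45],[0,0,0,0,0,0,45],[0,0,0,0,0,0,45]]' |sed -n 2,6p
python3 go.py .6245 -.0836 .085 93.4
```

```text
ee_pos: [0.451, -0.0695, 0.0226]
ee_rot: [-0.0, 0.543, 0.84, -0.0]
ft_force: [0.7, 0.7, 0.1]
opening: 0.823
grip_force: 0.0
ee_pos: [0.4512, -0.0697, 0.0236]
ee_rot: [0.0, 0.543, 0.84, 0.0]
ft_force: [-2.6, 0.2, 5.7]
opening: 0.586
grip_force: 41.2
ee_pos: [0.4512, -0.0697, 0.0236]
ee_rot: [0.0, 0.543, 0.84, 0.0]
ft_force: [-2.6, 0.6, 7.2]
opening: 0.587
grip_force: 41.2
t 30.3 pos [ 0.4512 -0.0697  0.0236] yaw 114.2 tilt [ 0.001 -0.   ] F [-2.6  0.6  7.2] open 49.9 grip 41.1888062953949
turn total [0.01 0.   3.64] min rows 3.636009805337088 | shift total [-0.97  6.89 -2.45]
10 shift/row [-0.097  0.689 -0.245] turn/row [0.001 0.    0.364]
```

```bash
python3 -m jog '[[0,0,-0.4,0,0,0,45],[0,0,-0.8,0,0,0,45],[0,0,-0.8,0,0,0,45],[0,0,-0.4,0,0,0.9,45],[0,0,0,0,0,0.9,45]]' |tail -2
python3 -m jog '[[0,0,0,0,0,0.9,45],[0,0,0,0,0,0.9,45],[-0.1,0.76,0,0,0,0,45],[-0.1,0.76,0,0,0,0,45],[-0.1,0.76,0,0,0,0,45]]' |tail -2
python3 -m jog '[[-0.1,0.76,0,0,0,0,45],[-0.1,0.76,0,0,0,0,45],[-0.1,0.76,0,0,0,0,45],[-0.1,0.76,0,0,0,0,45],[-0.1,0.76,0,0,0,0,45]]' |tail -2
python3 -m jog '[[-0.1,0.76,0,0,0,0,45],[0,0,0.3,0,0,0,45],[0,0,0.2,0,0,0,45],[0,0,0,0,0,0,45],[0,0,0,0,0,0,45]]' |tail -2
python3 go.py .6245 -.0836 .0345 93.4
```

```text
opening: 0.589
grip_force: 42.6
opening: 0.586
grip_force: 42.7
opening: 0.59
grip_force: 42.7
opening: 0.589
grip_force: 42.7
t 32.3 pos [ 0.6221 -0.0811  0.0704] yaw 93.6 tilt [-0.001  0.   ] F [ 0.1  0.3 -2.6] open 50.1 grip 42.721431255340576
turn total [-0.01 -0.    0.04] min rows 0.03517307535420579 | shift total [-0.1   0.09  1.44]
5 shift/row [-0.021  0.018  0.287] turn/row [-0.002 -0.001  0.007]
```

```bash
python3 -m jog '[[-0.1,0.09,0.5,0,0,0,45],[0,0,0.4,0,0,0,45],[0,0,0.2,0,0,0,45],[0,0,0.1,0,0,0,45],[0,0,0,0,0,0,45]]' |sed -n 2,4p
python3 -m jog '[[0,0,0.1,0,0,0,45],[0,0,0.06,0,0,0,45],[0,0,0,0,0,0,45],[0,0,0,0,0,0,60],[0,0,0,0,0,0,70]]' |sed -n 2,6p
python3 -m jog '[[0,0,0,0,0,0,76],[0,0,-0.5,0,0,0,76],[0,0,-1,0,0,0,80],[0,0,-1,0,0,0,85],[0,0,0,0,0,0,85]]' |sed -n 2,4p
python3 go.py .4535 -.2558 .098 67.7
```

```text
ee_pos: [0.6251, -0.0835, 0.0399]
ee_rot: [-0.0, 0.684, 0.729, -0.0]
ft_force: [-0.2, -0.4, -2.9]
ee_pos: [0.6258, -0.0837, 0.0369]
ee_rot: [0.0, 0.684, 0.729, 0.0]
ft_force: [1.1, 0.5, -0.4]
opening: 0.818
grip_force: 0.0
ee_pos: [0.628, -0.0842, 0.1036]
ee_rot: [0.003, 0.684, 0.729, 0.002]
ft_force: [0.6, 0.0, 1.0]
t 33.8 pos [ 0.628  -0.0842  0.1036] yaw 93.6 tilt [ 0.006 -0.002] F [0.6 0.  1. ] open 84.2 grip 0.0
turn total [0.07 0.01 4.52] min rows 4.522344711956714 | shift total [-9.   -3.85  0.22]
10 shift/row [-0.9   -0.385  0.022] turn/row [0.007 0.001 0.452]
```

```bash
python3 -m jog '[[0,0,0,0,0,0.9,85],[0,0,0,0,0,0.9,85],[0,0,0,0,0,0.9,85],[0,0,0,0,0,0.9,85],[0,0,0,0,0,0.9,85]]' >/dev/null
python3 -m jog '[[-0.9,-0.38,0,0,0,0,85],[-0.9,-0.38,0,0,0,0,85],[-0.9,-0.38,0,0,0,0,85],[-0.9,-0.38,0,0,0,0,85],[-0.9,-0.38,0,0,0,0,85]]' >/dev/null
python3 -m jog '[[-0.9,-0.38,0,0,0,0,85],[-0.9,-0.38,0,0,0,0,85],[-0.9,-0.38,0,0,0,0,85],[-0.9,-0.38,0,0,0,0,85],[-0.9,-0.38,0,0,0,0,85]]' >/dev/null
python3 -m jog '[[0,0,0,0,0,0,85],[0,0,0,0,0,0,85],[0,0,0,0,0,0,85],[0,0,0,0,0,0,85],[0,0,0,0,0,0,85]]' >/dev/null
python3 go.py .4535 -.2558 .03 67.6
python3 - <<'E'
from m2 import *
c=arm.capture("scene"); x,y=200,190
im=cv2.resize(c["img"][y:y+165,x:x+220],(800,600),interpolation=cv2.INTER_CUBIC); im=np.clip((im/255.)**.6*1.2*255,0,255).astype(np.uint8)
for b in(((.6185,.0162,.06),D["unit_m"],.01),((.6245,-.0836,.06),D["unit_l"],.01),((.4535,-.2558,-.391),D["unit_xl"],0)):
    q=cv2.convexHull(proj(box(*b),c).astype(np.float32))
    cv2.polylines(im,[np.round((q-[x,y])*800/220+1.3).astype(int)],True,(255,255,0),1)
cv2.imwrite("pics/s11.png",im[:,:,::-1])
E
```

```text
t 35.8 pos [ 0.453  -0.2556  0.099 ] yaw 67.9 tilt [0. 0.] F [-0.6  0.  -0.1] open 84.8 grip 0.0
turn total [ 0.   -0.    0.05] min rows 0.049710451744041914 | shift total [0.   0.02 2.76]
5 shift/row [0.    0.004 0.552] turn/row [ 0.   -0.    0.01]
```

View pics/s11.png

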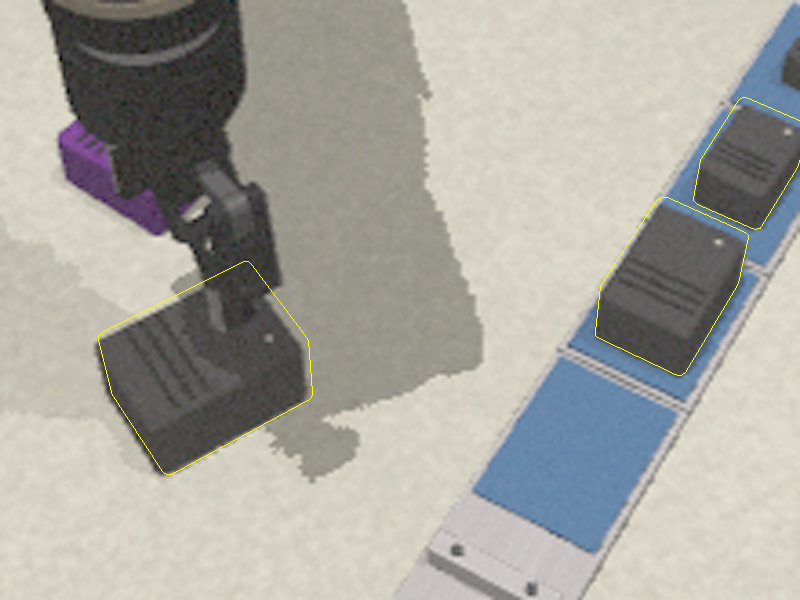

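L at (675,285) is well placed on pad C. XL at (205,365) lies about 2 mm to the left of (-y from) my outline, so I correct for that and pick it.

```bash
python3 -m jog '[[-0.07,0.05,0.8,0,0,0,85],[0,0,0.8,0,0,0,85],[0,0,0.5,0,0,0,85],[0,0,0.3,0,0,0,85],[0,0,0.2,0,0,0,85]]' |sed -n 2,6p
python3 -m jog '[[0,0,0.1,0,0,0,80],[0,0,0,0,0,0,56],[0,0,0,0,0,0,56],[0,0,0,0,0,0,56],[0,0,0,0,0,0,56]]' 50 |sed -n 2,6p
python3 -m jog '[[0,0,0,0,0,0,56],[0,0,0,0,0,0,56],[0,0,0,0,0,0,56],[0,0,0,0,0,0,56],[0,0,0,0,0,0,56]]' |sed -n 2,6p
python3 go.py .6305 -.1834 .095 93.4
```

```text
ee_pos: [0.4531, -0.2581, 0.0335]
ee_rot: [-0.0, 0.83, 0.558, -0.0]
ft_force: [0.0, 0.7, -0.2]
opening: 0.998
grip_force: 0.0
ee_pos: [0.4557, -0.2596, 0.0338]
ee_rot: [0.003, 0.83, 0.558, 0.001]
ft_force: [3.0, 1.3, 15.5]
opening: 0.653
grip_force: 7.2
ee_pos: [0.4557, -0.2596, 0.0338]
ee_rot: [0.003, 0.83, 0.558, 0.001]
ft_force: [3.7, 1.1, 14.8]
opening: 0.652
grip_force: 7.2
t 37.4 pos [ 0.4557 -0.2596  0.0338] yaw 67.8 tilt [ 0.005 -0.003] F [ 3.7  1.1 14.8] open 55.4 grip 7.21494945930317
turn total [ 0.06  0.02 -4.46] min rows 4.461242437312528 | shift total [ 2.63  7.16 -2.45]
10 shift/row [ 0.263  0.716 -0.245] turn/row [ 0.006  0.002 -0.446]
```

The fingers closed to 55 mm with only 7 N, so they caught the rounded top edge: wide open, the tips stand too far back. I'll reopen, rise, check XL and go deeper.

```bash
python3 -m jog '[[0,0,-0.3,0,0,0,80],[0,0,-0.5,0,0,0,85],[0,0,-1,0,0,0,85],[0,0,-0.8,0,0,0,85],[0,0,0,0,0,0,85]]' |sed -n 2,4p
python3 - <<'E'
from m2 import *
c=arm.capture("scene"); x,y=200,230
v=(.4535,-.2575,-.391)
m,fg,bg=dark(c,v,D["unit_xl"],0,6); r,f=fit(D["unit_xl"],0,[(c,m)],v[:2],[-.5,-.39,-.3]); print(r,f)
im=cv2.resize(c["img"][y:y+90,x:x+120],(800,600),interpolation=cv2.INTER_CUBIC); im=np.clip((im/255.)**.6*1.2*255,0,255).astype(np.uint8)
q=cv2.convexHull(proj(box(v,D["unit_xl"],0),c).astype(np.float32))
cv2.polylines(im,[np.round((q-[x,y])*800/120+2.8).astype(int)],True,(255,255,0),1)
cv2.imwrite("pics/s12.png",im[:,:,::-1])
E
```

```text
ee_pos: [0.4545, -0.2595, 0.0998]
ee_rot: [0.002, 0.83, 0.558, 0.001]
ft_force: [0.2, -0.3, 0.7]
[ 0.45187698 -0.25660534 -0.40602195] 0.1955094091056165
```

View pics/s12.png

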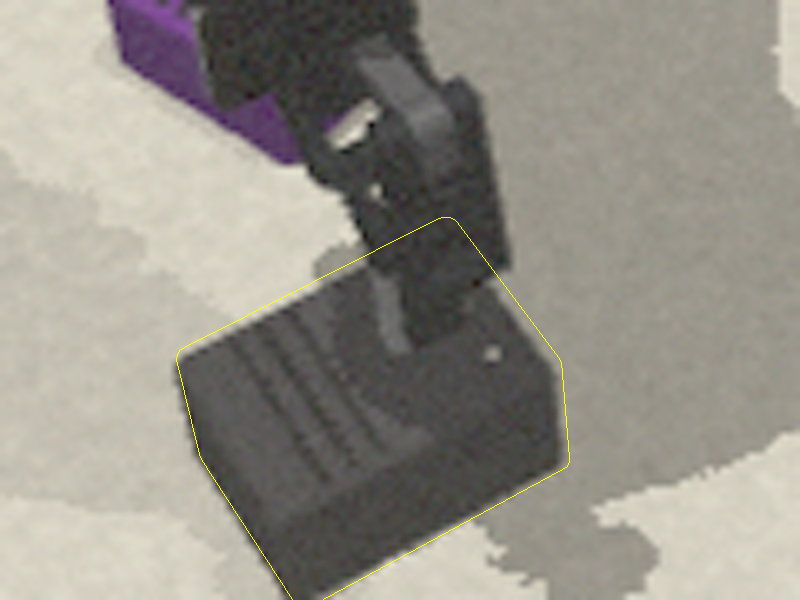

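XL at (370,430) is undisturbed and matches the (0.4535,-0.2575) outline. Going down deeper in steps.

```bash
python3 -m jog '[[-0.02,-0.1,0.8,0,0,0,85],[0,0,0.8,0,0,0,85],[0,0,0.6,0,0,0,85],[0,0,0.2,0,0,0,85],[0,0,0.2,0,0,0,85]]' |sed -n 2,4p
python3 -m jog '[[0,0,0.15,0,0,0,85],[0,0,0.15,0,0,0,85],[0,0,0.1,0,0,0,85],[0,0,0,0,0,0,85],[0,0,0,0,0,0,85]]' |sed -n 2,4p
python3 go.py .4535 -.2575 .018 67.6
```

```text
ee_pos: [0.4502, -0.2575, 0.031]
ee_rot: [-0.001, 0.83, 0.558, -0.0]
ft_force: [0.0, 0.8, 0.4]
ee_pos: [0.4506, -0.2578, 0.0216]
ee_rot: [0.0, 0.83, 0.558, 0.0]
ft_force: [0.5, 0.2, 0.3]
t 38.9 pos [ 0.4506 -0.2578  0.0216] yaw 67.8 tilt [ 0. -0.] F [0.5 0.2 0.3] open 84.8 grip 0.0
turn total [0.   0.   0.04] min rows 0.03978185318000446 | shift total [0.06 0.1  0.15]
5 shift/row [0.011 0.02  0.029] turn/row [0.    0.    0.008]
```

```bash
python3 -m jog '[[0.05,0.1,0.1,0,0,0,85],[0,0,0.1,0,0,0,85],[0,0,0,0,0,0,56],[0,0,0,0,0,0,56],[0,0,0,0,0,0,56]]' 50 |sed -n 2,6p
python3 -m jog '[[0,0,0,0,0,0,56],[0,0,0,0,0,0,56],[0,0,0,0,0,0,56],[0,0,0,0,0,0,56],[0,0,0,0,0,0,56]]' |sed -n 2,6p
python3 go.py .6305 -.1834 .085 93.4
```

```text
ee_pos: [0.4533, -0.2575, 0.0166]
ee_rot: [-0.0, 0.83, 0.558, -0.0]
ft_force: [-0.6, 1.0, 3.6]
opening: 0.724
grip_force: 55.2
ee_pos: [0.4533, -0.2575, 0.0166]
ee_rot: [-0.0, 0.83, 0.558, -0.0]
ft_force: [-1.8, 0.7, 6.3]
opening: 0.72
grip_force: 55.4
t 39.9 pos [ 0.4533 -0.2575  0.0166] yaw 67.8 tilt [-0.  0.] F [-1.8  0.7  6.3] open 61.2 grip 55.420677065849304
turn total [-0.   -0.   -4.46] min rows 4.463375785872097 | shift total [ 2.54  7.25 -2.74]
10 shift/row [ 0.254  0.725 -0.274] turn/row [-0.    -0.    -0.446]
```

```bash
python3 -m jog '[[0,0,-0.5,0,0,0,56],[0,0,-0.9,0,0,0,56],[0,0,-0.9,0,0,0,56],[0,0,-0.4,0,0,-0.75,56],[0,0,0,0,0,-0.75,56]]' |tail -2
python3 -m jog '[[0,0,0,0,0,-0.75,56],[0,0,0,0,0,-0.75,56],[0,0,0,0,0,-0.75,56],[0,0,0,0,0,-0.7,56],[0.25,0.72,0,0,0,0,56]]' |tail -2
python3 -m jog '[[0.25,0.72,0,0,0,0,56],[0.25,0.72,0,0,0,0,56],[0.25,0.72,0,0,0,0,56],[0.25,0.72,0,0,0,0,56],[0.25,0.72,0,0,0,0,56]]' |tail -2
python3 -m jog '[[0.25,0.72,0,0,0,0,56],[0.25,0.72,0,0,0,0,56],[0.25,0.72,0,0,0,0,56],[0.25,0.72,0,0,0,0,56],[0,0,0,0,0,0,56]]' |tail -2
python3 -m jog '[[0,0,0.4,0,0,0,56],[0,0,0.3,0,0,0,56],[0,0,0,0,0,0,56],[0,0,0,0,0,0,56],[0,0,0,0,0,0,56]]' |tail -2
python3 go.py .6305 -.1834 .0275 93.4
```

```text
opening: 0.72
grip_force: 55.6
opening: 0.721
grip_force: 55.6
opening: 0.722
grip_force: 55.6
opening: 0.723
grip_force: 55.7
opening: 0.726
grip_force: 55.7
t 42.4 pos [ 0.6293 -0.185   0.0667] yaw 93.3 tilt [ 0. -0.] F [ 0.6 -0.7 -1.5] open 61.7 grip 55.68758547306061
turn total [ 0.    0.   -0.02] min rows 0.017277186578161033 | shift total [0.06 0.05 1.57]
5 shift/row [0.012 0.011 0.314] turn/row [ 0.     0.    -0.003]
```

```bash
python3 -m jog '[[0.06,0.05,0.6,0,0,0,56],[0,0,0.5,0,0,0,56],[0,0,0.2,0,0,0,56],[0,0,0.1,0,0,0,56],[0,0,0,0,0,0,56]]' |sed -n 2,4p
python3 -m jog '[[0,0,0.1,0,0,0,56],[0,0,0.05,0,0,0,56],[0,0,0,0,0,0,56],[0,0,0,0,0,0,72],[0,0,0,0,0,0,80]]' |sed -n 2,6p
python3 -m jog '[[0,0,0,0,0,0,85],[0,0,-0.5,0,0,0,85],[0,0,-1,0,0,0,85],[0,0,-1,0,0,0,85],[0,0,-1,0,0,0,85]]' |sed -n 2,4p
python3 -m jog '[[0,-1,-0.5,0,0,0,85],[0,-1,0,0,0,0,85],[0,-1,0,0,0,0,85],[0.5,-1,0,0,0,0,85],[0.5,-1,0,0,0,0,85]]' >/dev/null
python3 -m jog '[[1,-1,0,0,0,0,85],[1,-1,0,0,0,0,85],[-1,-0.5,0,0,0,0,85],[-1,-0.5,0,0,0,0,85],[-1,0,0,0,0,0,85]]' |sed -n 1,2p
python3 - <<'E'
from m2 import *
a=arm.capture("top"); b=arm.capture("scene")
t=(.06)
U=(((.6125,.116,t),D["unit_s"]),((.6185,.0162,t),D["unit_m"]),((.6245,-.0836,t),D["unit_l"]),((.6305,-.1834,t),D["unit_xl"]))
out=[]
for c,(x,y,w,h),s in((a,(140,140,280,80),800/280),(b,(290,150,200,240),370/240)):
    im=cv2.resize(c["img"][y:y+h,x:x+w],None,fx=s,fy=s,interpolation=cv2.INTER_CUBIC); im=np.clip((im/255.)**.6*1.2*255,0,255).astype(np.uint8)
    for v,d in U:
        q=cv2.convexHull(proj(box(v,d,.01),c).astype(np.float32)); cv2.polylines(im,[np.round((q-[x,y])*s+s/2-.5).astype(int)],True,(255,255,0),1)
    out.append(cv2.copyMakeBorder(im,0,0,0,800-im.shape[1],cv2.BORDER_CONSTANT))
cv2.imwrite("pics/f13.png",np.vstack(out)[:600,:,::-1])
E
```

```text
ee_pos: [0.6303, -0.183, 0.0309]
ee_rot: [-0.0, 0.686, 0.727, -0.0]
ft_force: [0.0, 0.5, -1.1]
ee_pos: [0.6309, -0.1833, 0.0282]
ee_rot: [0.0, 0.686, 0.727, 0.0]
ft_force: [-0.1, 0.3, -0.2]
opening: 0.938
grip_force: 0.0
ee_pos: [0.6307, -0.1832, 0.1173]
ee_rot: [0.0, 0.686, 0.727, 0.0]
ft_force: [0.4, -1.0, -0.1]
clock: 44.9
ee_pos: [0.43, -0.1952, 0.129]
```

View pics/f13.png

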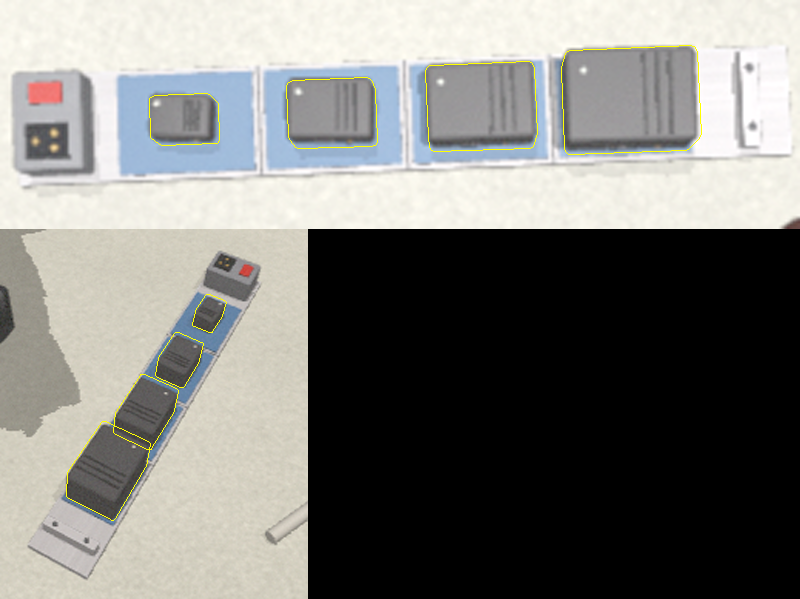

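All four stand upright, aligned and centred in size order from the supply box (top crop: 183,120 / 332,112 / 480,105 / 630,97), matching the target outlines. The arm is clear, so I hand in.

```bash
python3 -c "
from workcell import arm
s=arm.observe(); print(s['ft_force'],s['clock']); print(arm.sign_off())"
```

```text
[1.3666368  0.13746408 0.6439437 ] 45.0
the job is handed in; nothing more can be done
None
```

I handed the job in at 45 s: S, M, L and XL stand upright and centred on pads A to D, smallest next to the supply box; I left the multimeter and the purple look-alike alone, and the hand-in call returned no verdict.

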